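# Vent the short pressure vessel

## Task

Let the pressure out of the short, wide pressure vessel: unscrew the knurled lock nut of the vent valve on its lid all the way up to its stop, then press the freed valve pin fully down, hold it there for about two seconds and let it spring back. Leave the nut unscrewed, leave the tall vessel's valve alone, and do not disturb the other things on the bench.

Things in the scene. Friction and masses are not known exactly. Their poses are not given: they have to be found in the camera images.
- squat: the short, wide steel pressure vessel, fixed to the bench: body 112 mm across, foot and lid flange up to 136 mm, lid top 99 mm above the bench, valve in the middle of the lid (nut's underside 127 mm, pin cap's top 175 mm above the bench when tight). A small round gauge sticks out of its side below the lid. Origin: centre of its underside, on the bench; z up; the gauge points along its -x axis
- squat_nut_mid (a point): centre (half-way up, on the axis) of the knurled brass lock nut of the short vessel's vent valve. The nut is 50 mm across, 30 mm tall, its axis vertical; it stands on top of a 32 mm wide neck, its underside 28 mm above the lid's top face when tight. It climbs 2.2 mm per radian of unscrewing, so a grip should climb with it (or else the sprung pin is pushed down meanwhile). Turning resistance 0.12 N m. The point moves with the nut
- squat_tip (a point): centre of the top face of the short vessel's valve pin: a steel pin coming up through the nut with a flat round cap 26 mm wide, 10 mm thick. With the nut tight the cap's top is 18 mm above the nut's top, with the nut fully unscrewed 11 mm. The nut rides on the pin, so the nut must be unscrewed before the pin can go down. The point moves with the pin
- squat_nut (a joint): turn of the short vessel's lock nut in rad: 0 tight, grows as it is unscrewed (anticlockwise seen from above), stop at 3.3 = fully unscrewed. It stays where it is left
- squat_pin (a joint): how far the short vessel's valve pin is pressed in, in m: 0 up (shut), 0.006 fully down; possible travel = 0.0022 times the nut's turn in rad, at most 0.006. A spring returns it; 6 N starts it, 10.5 N holds it fully down, straight downward
- tall: the tall, narrow steel pressure vessel, fixed to the bench: body 88 mm across, foot and lid flange up to 112 mm, lid top 149 mm above the bench, the same valve on it (nut's underside 177 mm, pin cap's top 225 mm). To be left alone. Origin: centre of its underside; z up; the gauge points along its -x axis
- tall_nut_mid (a point): centre (half-way up, on the axis) of the knurled brass lock nut of the tall vessel's vent valve. The nut is 50 mm across, 30 mm tall, its axis vertical; it stands on top of a 32 mm wide neck, its underside 28 mm above the lid's top face when tight. It climbs 2.2 mm per radian of unscrewing, so a grip should climb with it (or else the sprung pin is pushed down meanwhile). Turning resistance 0.12 N m. The point moves with the nut
- tall_tip (a point): centre of the top face of the tall vessel's valve pin: a steel pin coming up through the nut with a flat round cap 26 mm wide, 10 mm thick. With the nut tight the cap's top is 18 mm above the nut's top, with the nut fully unscrewed 11 mm. The nut rides on the pin, so the nut must be unscrewed before the pin can go down. The point moves with the pin
- tall_nut (a joint): turn of the tall vessel's lock nut in rad: 0 tight, grows as it is unscrewed (anticlockwise seen from above), stop at 3.3 = fully unscrewed. It stays where it is left
- tall_pin (a joint): how far the tall vessel's valve pin is pressed in, in m: 0 up (shut), 0.006 fully down; possible travel = 0.0022 times the nut's turn in rad, at most 0.006. A spring returns it; 6 N starts it, 10.5 N holds it fully down, straight downward
- jar_a_mid (a point): amber glass sample jar with a steel lid, 72 mm wide, 89 mm tall; a loose bystander; point at its centre
- jar_b_mid (a point): a second amber glass sample jar, same as the other; a loose bystander; point at its centre
- wrench_mid (a point): steel wrench about 170 mm long, lying between the two vessels; a loose bystander; point at its centre
- gasket_mid (a point): black rubber gasket ring, 80 mm outside, 7 mm thick, flat on the bench; a loose bystander; point at its centre
- dish_mid (a point): white ceramic dish, 72 mm wide, 35 mm tall; a loose bystander; point at its centre
- stopper_mid (a point): black rubber stopper, 62 mm wide, 30 mm tall; a loose bystander; point at its centre
- beaker_mid (a point): open glass beaker, 72 mm wide, 90 mm tall; a loose bystander; point at its centre
- washbottle_mid (a point): white plastic bottle, 64 mm wide, 160 mm tall; a loose bystander; point at its centre

How it is judged (in metres and radians):
On the way, in this order (a step that is already met when the one before it is completed fails the run):
1. the short vessel's lock nut is unscrewed to (nearly) its stop, its pin still up (value of joint squat_nut above 2.8 rad and value of joint squat_pin below 0.0015 m), for 0.2 s.
2. the short vessel's freed pin is pressed down and held for over a second (value of joint squat_pin above 0.0045 m and value of joint squat_nut above 2.7 rad), for 1.2 s.
At the end, for the whole second after the job is handed in: The short vessel's lock nut is unscrewed by at least 2.7 rad and its pin is back up (within 1.5 mm); the tall vessel's nut is within 0.2 rad of tight and its pin up; jars, wrench, gasket, beaker, dish, stopper and bottle are within 30 mm of where they stood (value of joint squat_nut above 2.7 rad and value of joint each of squat_pin, tall_pin below 0.0015 m and value of joint tall_nut below 0.2 rad and distance of each of jar_a_mid, jar_b_mid, wrench_mid, gasket_mid, dish_mid, stopper_mid, beaker_mid, washbottle_mid from where it was at the start of the episode below 0.03 m); the robot touches nothing.
It fails at once if the tall vessel's valve is meddled with (nut turned over 0.3 rad or pin pressed over 3 mm) (value of joint tall_nut above 0.3 rad or value of joint tall_pin above 0.003 m).
It fails at once if a bystander is knocked 50 mm or more from its place (distance of any of jar_a_mid, jar_b_mid, wrench_mid, gasket_mid, dish_mid, stopper_mid, beaker_mid, washbottle_mid from where it was at the start of the episode above 0.05 m).
It also fails if it takes over 67 s, if anything falls off the work surface, if the arm or the gripper's body presses on something with over 40 N, if the wrist force passes 120 N, or if a joint passes its speed limit or range.

## Robot

A 6-joint arm with a two-finger parallel gripper is mounted at the origin on the work surface. World frame = base frame: x ahead of the robot, y to its left, z up, the work surface at z = 0. Lengths are in mm, angles in rad, forces in N, time in s.
With the tool pointing down it reaches from about 300 to 875 mm from the base axis. Payload 4.2 kg.
Tool frame: the origin (TCP) lies where the fingers leave the gripper's body, on its centre line; the fingertips stand 73 mm ahead of it and the grasp point (between the pads) lies 54 mm ahead of it; y points along the fingers, z is the direction in which the jaws open and shut, and the axes are right-handed (so a half turn about y gives the same grasp; the last joint's range is limited). The gripper opens to 85 mm and grips with 20 to 120 N. Pads are 22 mm wide; open, the fingers measure 114 mm over their backs; the gripper's body (76 mm by 85 mm) begins 54 mm behind the grasp point. The pads swing forward as they close: fully open they stand 13 mm farther back than shut.
Start: joints at [-1.301, 0.32, 1.565, -0, 1.257, -0.02], TCP at [164.313, -551.031, 303.938] pointing down, gripper open.
Joint ranges: [-3.11, 3.11], [-0.84, 2.01], [0.21, 2.61], [-1.34, 4.49], [0.05, 2.63], [-2.56, 2.56]. Speed limits (rad/s): [2.57, 2.57, 3.14, 3.14, 3.14, 3.14].

## Interface

Orientations are given as a unit quaternion [w, x, y, z].
In Python, from bench import bot, imaging gives the robot as it stands.
- The arm moves only by the tool send_rows, never from a script. Its argument "targets" is a list that holds one entry, the list of rows, each a list of 5 numbers: the shift along the tool's x, y, z each as a share of 50 mm, from -1 to 1, then the turn about the tool's y as a share of pi rad, from -1 to 1, then the closure, from 0 (fully open) to 1 (shut). In form: [[[dx, dy, dz, twist, hand], ...]]. A call has 1 to 5 rows; each row shifts and turns the pose as measured when the row begins, along the tool's axes as they then stand; what a row does not reach is not made up. A row lasts 1/8 s, in which the tool goes at most 62.5 mm and 10.7 degrees, less where a joint would pass 70% of its speed; a pose out of reach is approached as far as the arm can. A call with a number of a shift or a turn outside -1 to 1 is refused whole. A call with a gripper value outside its range is refused whole. The fingers move at their own pace and stop on an object; the grip force is fixed at half the most. Time passes only in rows, so rows that do not move let the fingers close. It gives the time, the measured TCP pose, the force and the opening at its end, in the units of the state.
- bot.get_obs(): the state, without advancing time (a new reading comes with each control period).
- imaging.read_camera(name): name is "scene" or "side" or "wrist"; returns a dict with "image" (400x640x3 uint8, red, green, blue), "range_z" (400x640 float32, mm along the optical axis (not along the pixel's ray), 0 where there is no reading), "fx", "fy", "cx", "cy" (pixels), "extrinsics" (4x4, takes a point from camera to world coordinates). Camera axes: x right, y up, looking along -z (the intrinsics and any distortion apply to the point x, -y, -z); pixel columns grow to the right and rows downward; lengths in mm; the calibration is good to about 2 mm. A picture is of the moment at which its call begins.
- bot.hand_in(): hands the job in, once; it reports no verdict.
The state is a dict: "time_s": time; "joints": joint angles; "joint_velocities": joint speeds; "joint_efforts": joint torques, N m; "position": TCP position; "eef_rot": TCP orientation; "force": force on the tool from outside, world axes, zero at the start; "ft_torque": the same for the moment, N m; "width": finger opening in mm.
Only numpy, scipy, OpenCV 4.12 (cv2) and the standard library are available. Lean on these libraries where they do the work, as an engineer would, in place of code of your own. Each camera call takes 0.05 s, during which the arm holds its last target.

## Working session

There is one attempt and no reset: what is moved stays moved. The work goes in short steps, Python scripts to look and compute and a tool call to move; the robot and the scene stay as the last step left them, time stands still between calls to the robot, and variables do not carry over. Pictures are saved under pics/ and viewed, and the job is handed in when it is done.

Besides the shell and the picture viewer there is one more tool, called as name([rows], argument=value, ...), one row to a line, values as JSON. send_rows: Moves the arm, as the interface text tells. Shift numbers are shares of 50 mm and turn numbers shares of pi rad, none past 1 either way. Its arguments: {"type":"object","properties":{"targets":{"type":"array"}},"required":["targets"]}

```bash
mkdir -p pics
cat > h.py <<'E'
from bench import bot, imaging
import numpy as np, cv2
def cam(n,save=None):
    d=imaging.read_camera(n)
    if save: cv2.imwrite('pics/'+save,d['image'][:,:,::-1])
    return d
def world(d):
    Z=d['range_z'].astype(float);v,u=np.indices(Z.shape)
    P=np.stack([(u-d['cx'])/d['fx']*Z,-(v-d['cy'])/d['fy']*Z,-Z,np.ones_like(Z)],-1)
    W=(P@np.array(d['extrinsics']).T)[...,:3]; W[Z==0]=np.nan
    return W
E
python3 - <<'E'
from h import *
print(bot.get_obs())
for n in ['scene','side','wrist']:
    d=cam(n,n+'0.png');np.savez('/tmp/'+n+'0.npz',**{k:np.array(v) for k,v in d.items()});print(n,d['fx'],d['cx'],d['cy'],np.round(d['extrinsics'],3).tolist(),[k for k in d])
E
```

```text
{'time_s': 0.0, 'joints': array([-1.30099360e+00,  3.20321604e-01,  1.56570854e+00,  9.80675507e-07,
        1.25740864e+00, -2.00078430e-02]), 'joint_velocities': array([-0.00070263, -0.00024403,  0.00210743,  0.00133729, -0.00284458,
        0.00082761]), 'joint_efforts': array([ 1.04904604e-03, -4.15522671e+01, -2.34161854e+01,  5.64243521e-05,
        8.25123978e-03, -1.73067372e-05]), 'position': array([ 164.21921931, -550.67680131,  303.05362776]), 'eef_rot': array([ 0.10202417, -0.10218614,  0.70034339, -0.69904807]), 'force': array([-0.98906369,  0.14012536, -0.32293023]), 'ft_torque': array([ 0.01485856, -0.01933237, -0.02065826]), 'width': 85.0559467383198}
scene 400.9107138768069 317.4545725510915 201.53398988213695 [[0.851, -0.27, 0.45, 1058.369], [0.524, 0.471, -0.709, -760.205], [-0.021, 0.84, 0.543, 732.462], [0.0, 0.0, 0.0, 1.0]] ['image', 'range_z', 'fx', 'fy', 'cx', 'cy', 'extrinsics']
side 361.59145422371927 320.03533017507254 193.14883423277112 [[-0.996, 0.051, -0.071, 495.493], [-0.087, -0.554, 0.828, 796.475], [0.003, 0.831, 0.556, 707.525], [0.0, 0.0, 0.0, 1.0]] ['image', 'range_z', 'fx', 'fy', 'cx', 'cy', 'extrinsics']
wrist 284.2863429488625 319.9161709835609 197.74386883115596 [[0.286, 0.92, 0.269, 232.666], [-0.958, 0.275, 0.079, -530.5], [-0.001, -0.28, 0.96, 373.457], [0.0, 0.0, 0.0, 1.0]] ['image', 'range_z', 'fx', 'fy', 'cx', 'cy', 'extrinsics']
```

View pics/scene0.png

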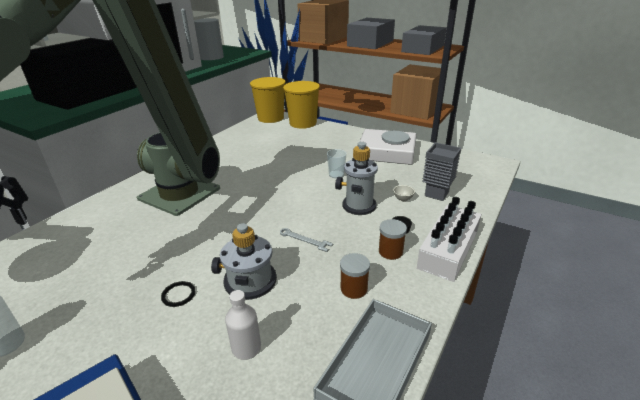

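View pics/side0.png

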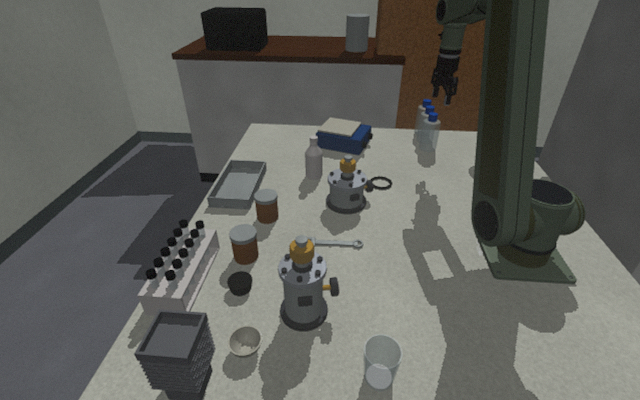

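Run:
```python
from h import *
for n in ['scene','side']:
    d=dict(np.load(f'/tmp/{n}0.npz'));W=world(d)
    for lo,hi in [(165,182),(215,232),(145,165),(195,215)]:
        m=(W[...,2]>lo)&(W[...,2]<hi)
        k,l,s,c=cv2.connectedComponentsWithStats(m.astype(np.uint8))
        for i in range(1,k):
            if s[i,4]>25: 
                p=W[l==i]; print(n,lo,s[i],np.round(np.median(p,0)),np.round(p.min(0)),np.round(p.max(0)))
```

```text
scene 165 [219  21  38   6  86] [-1442.  1996.   173.] [-1659.  1957.   165.] [-1247.  2031.   182.]
scene 165 [ 281   36  168   27 1221] [  19. 1590.  176.] [-662. 1494.  165.] [ 467. 2010.  182.]
scene 165 [449  41 191  21 697] [ 832. 1993.  174.] [ 360. 1617.  165.] [1352. 2023.  182.]
scene 165 [189  51  82  32 272] [-535.  870.  174.] [-547.  588.  165.] [-521. 1261.  182.]
scene 165 [250  77  70  18 567] [-42. 721. 180.] [-238.  652.  165.] [107. 843. 182.]
scene 165 [  0  95 143  41 611] [-537.  -18.  173.] [-771. -163.  165.] [-525.  316.  182.]
scene 165 [426 142  36  17 114] [780. 432. 167.] [736. 391. 165.] [825. 487. 170.]
scene 165 [137 145  80  22 379] [ 98. -46. 174.] [-72. -73. 165.] [163.  95. 182.]
scene 165 [354 158  12   5  34] [587. 233. 171.] [568. 222. 165.] [601. 243. 182.]
scene 165 [237 223  11  10  83] [ 499. -212.  174.] [ 485. -224.  165.] [ 510. -199.  176.]
scene 215 [208  14  49   6  96] [-1476.  1995.   223.] [-1653.  1859.   215.] [-1236.  2030.   232.]
scene 215 [292  29  55  10 146] [-405. 1613.  223.] [-610. 1566.  215.] [-328. 1863.  232.]
scene 
[... 6606 characters left out ...]
-2126.   195.] [ -869. -2077.   215.]
side 195 [206  40  63  11 205] [ 1217. -1526.   205.] [ 1068. -1751.   195.] [ 1416. -1512.   215.]
side 195 [346  45  22   6  75] [  484. -1589.   204.] [  409. -1639.   195.] [  542. -1569.   215.]
side 195 [378  50  62   5 216] [  165. -1524.   205.] [  -18. -1542.   195.] [  346. -1509.   215.]
side 195 [460  52  24   4  82] [ -210. -1526.   205.] [ -273. -1540.   195.] [ -139. -1511.   215.]
side 195 [572  69  68  42 374] [-628. -880.  205.] [ -637. -1199.   195.] [-622. -658.  215.]
side 195 [ 474  178  107   38 1682] [ 11.  34. 212.] [-90. -61. 195.] [162.  88. 215.]
side 195 [290 239  25  20 317] [577. 258. 207.] [555. 226. 195.] [604. 272. 210.]
```

The scene view shows the squat vessel's brass nut and cap at about (243,237) and the tall one at (361,155). In the side view they are at (348,164) and (303,250). The bottle is about 210 mm from the squat valve. Next I'll fit the nut axis.

```bash
cat >> h.py <<'E'
from scipy.optimize import least_squares
def fitnut(d,zlo,zhi,c0,R=25):
    W=world(d);m=(W[...,2]>zlo)&(W[...,2]<zhi)&(np.hypot(W[...,0]-c0[0],W[...,1]-c0[1])<40)
    p=W[m][:,:2]
    r=least_squares(lambda c:np.hypot(*(p-c).T)-R,c0,loss='soft_l1')
    return r.x,len(p),np.sqrt(np.mean(r.fun**2))
E
python3 - <<'E'
from h import *
for n in ['scene','side']:
    d=dict(np.load(f'/tmp/{n}0.npz'));W=world(d)
    print(n,fitnut(d,131,153,(496,-208)),fitnut(d,115,126,(496,-208),16))
    m=(W[...,2]>171)&(W[...,2]<180)&(np.hypot(W[...,0]-496,W[...,1]+208)<40)
    p=W[m]; print('cap',p.mean(0),p.min(0),p.max(0))
from scipy.spatial.transform import Rotation as Ro
o=bot.get_obs();q=o['eef_rot'];M=Ro.from_quat(np.r_[q[1:],q[0]]).as_matrix();print(M.round(3)); print((M.T@(np.array([496,-208,0])-o['position'])).round(1))
E
```

```text
scene (array([ 495.16332155, -208.98737593]), 152, np.float64(1.3237477115941787)) (array([ 495.27435979, -209.38589358]), 24, np.float64(0.968496843659698))
cap [ 497.33835385 -210.51242218  173.8818705 ] [ 485.1249788  -222.61673799  171.10821711] [ 510.04002211 -199.36088811  176.27258066]
side (array([ 493.7965452, -210.4317115]), 96, np.float64(1.7013873046503556)) (array([ 493.16228176, -209.89720486]), 25, np.float64(1.2375571916102288))
cap [ 493.41853661 -206.57064477  174.324039  ] [ 481.80386915 -221.89874752  171.06950973] [ 503.86445847 -196.17058088  176.85909315]
[[-0.958 -0.     0.286]
 [-0.286  0.001 -0.958]
 [-0.    -1.    -0.001]]
[-415.9  303.6 -233.3]
```

View pics/wrist0.png

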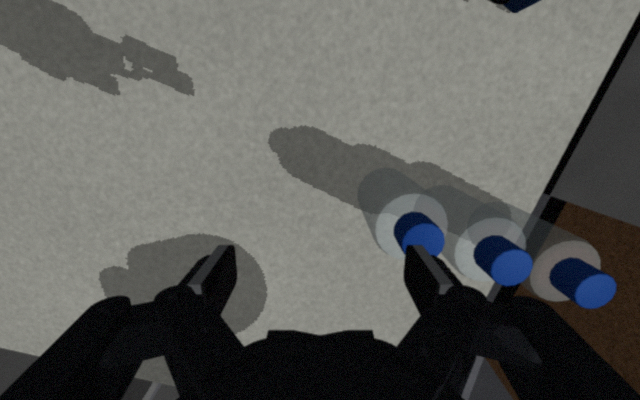

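send_rows([
  [[-0.8,0,-0.45,0,0],[-0.8,0,-0.45,0,0],[-0.8,0,-0.45,0,0],[-0.8,0,-0.45,0,0],[-0.8,0,-0.45,0,0]],
])

```text
time_s: 0.78
position: [326.2, -383.3, 301.4]
eef_rot: [0.099, -0.1, 0.701, -0.699]
force: [0.4, 0.1, -0.6]
width: 85.5
```

```bash
cat >> h.py <<'E'
from scipy.spatial.transform import Rotation as Ro
def st(t=(494.5,-209.5,196)):
    o=bot.get_obs();q=o['eef_rot'];M=Ro.from_quat(np.r_[q[1:],q[0]]).as_matrix()
    print('t',o['time_s'],'pos',o['position'].round(1),'j',o['joints'].round(2),'w',round(o['width'],1),'F',o['force'].round(1),'T',o['ft_torque'].round(2))
    print('tool-frame delta/50',(M.T@(np.array(t)-o['position'])/50).round(3),'yaw z',round(float(np.arctan2(M[1,2],M[0,2])),3),'down',M[:,1].round(3))
    return o
E
python3 -c "
from h import *
st()"
```

```text
t 0.775 pos [ 326.2 -383.3  301.4] j [-0.89  0.21  1.72  0.    1.21  0.4 ] w 85.5 F [ 0.4  0.1 -0.6] T [-0.02 -0.   -0.01]
tool-frame delta/50 [-4.204  2.115 -2.391] yaw z -1.288 down [-0.001  0.003 -1.   ]
```

send_rows([
  [[-0.84,0,-0.48,0,0],[-0.84,0,-0.48,0,0],[-0.84,0,-0.48,0,0],[-0.84,0,-0.48,0,0],[-0.84,0,-0.48,0,0]],
])

```text
time_s: 1.4
position: [498.7, -202.9, 300.9]
eef_rot: [0.099, -0.1, 0.701, -0.699]
force: [0.5, -1.0, -0.2]
width: 85.0
```

send_rows([
  [[0,0,0,0.058,0],[0,0,0,0.058,0],[0,0,0,0.058,0],[0,0,0,0.058,0],[0,0,0,0.058,0]],
])

```text
time_s: 2.02
position: [500.7, -198.9, 298.8]
eef_rot: [-0.228, 0.223, 0.671, -0.669]
force: [0.8, -0.9, -0.2]
width: 85.6
```

```bash
python3 -c "
from h import *
st()
d=cam('wrist','w1.png');print(fitnut(d,131,153,(495,-209)))
W=world(d);m=(W[...,2]>170)&(W[...,2]<180)&(np.hypot(W[...,0]-495,W[...,1]+209)<25);p=W[m];print(len(p),p.mean(0),p.min(0),p.max(0))"
```

```text
t 2.025 pos [ 500.7 -198.9  298.8] j [-0.4   0.27  1.65  0.    1.23  1.82] w 85.6 F [ 0.8 -0.9 -0.2] T [-0.03 -0.05 -0.05]
tool-frame delta/50 [-0.045  2.055  0.246] yaw z -2.221 down [-0.006  0.005 -1.   ]
(array([ 496.32056856, -209.23747317]), 289, np.float64(0.6480174808081517))
946 [ 497.73478825 -210.10740794  174.96115449] [ 484.32107253 -222.46324149  170.01337582] [ 509.95978967 -197.35971165  177.56594754]
```

View pics/w1.png

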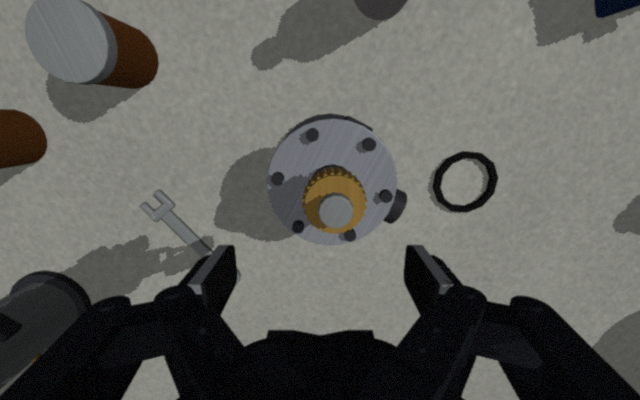

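The wrist view shows the nut and cap at about (335,205), between the open fingers. The axis estimate is (496,-209.5), and all three cameras agree on it within 2 mm. Aligning now, then descending.

send_rows([
  [[-0.05,0,0.22,0,0],[0,0.4,0,0,0],[0,0.4,0,0,0],[0,0,0,0,0]],
])

```text
time_s: 2.58
position: [494.6, -211.2, 257.7]
eef_rot: [-0.226, 0.221, 0.672, -0.67]
force: [0.0, -0.4, 0.4]
width: 85.5
```

```bash
python3 -c "
from h import *
st((496,-209.5,194))"
```

```text
t 2.575 pos [ 494.6 -211.2  257.7] j [-0.43  0.3   1.72  0.    1.13  1.79] w 85.5 F [ 0.  -0.4  0.4] T [-0.03  0.06 -0.04]
tool-frame delta/50 [-0.011  1.274 -0.044] yaw z -2.215 down [-0.006  0.005 -1.   ]
```

send_rows([
  [[-0.01,0.4,-0.04,0,0],[0,0.4,0,0,0],[0,0.4,0,0,0],[0,0,0,0,0]],
])

```text
time_s: 3.08
position: [497.2, -212.1, 200.0]
eef_rot: [-0.223, 0.222, 0.672, -0.671]
force: [0.7, 0.5, -1.0]
width: 85.5
```

```bash
python3 -c "
from h import *
st((496,-209.5,194))
cam('scene','s2.png');cam('side','sd2.png')"
python3 - <<'E'
import cv2,numpy as np
a=cv2.imread('pics/s2.png')[140:320,150:350];b=cv2.imread('pics/sd2.png')[80:260,250:450]
cv2.imwrite('pics/c2.png',cv2.resize(np.hstack([a,b]),None,fx=2,fy=2))
E
```

```text
t 3.075 pos [ 497.2 -212.1  200. ] j [-0.42  0.35  1.8   0.    0.99  1.78] w 85.5 F [ 0.7  0.5 -1. ] T [-0.02 -0.03 -0.06]
tool-frame delta/50 [ 0.05   0.12  -0.027] yaw z -2.21 down [-0.001  0.001 -1.   ]
```

View pics/c2.png

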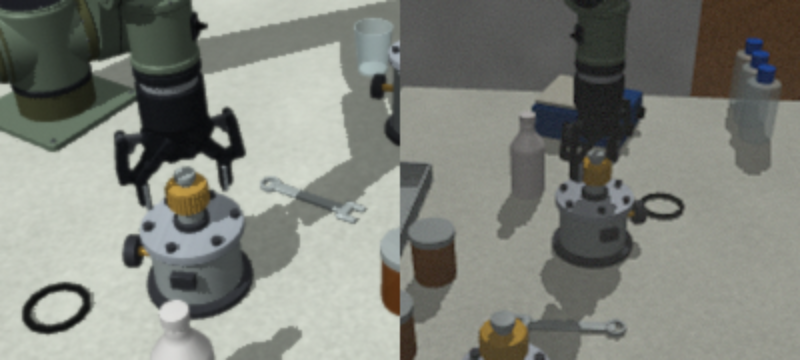

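The left crop (scene) shows the open fingers straddling the nut at (188,190). The right crop (side) shows the same. A small correction, then close.

send_rows([
  [[0.05,0.12,-0.02,0,0],[0,0,0,0,0],[0,0,0,0,0]],
])

```text
time_s: 3.55
position: [497.6, -210.5, 197.5]
eef_rot: [-0.22, 0.225, 0.671, -0.671]
force: [0.5, -0.8, -0.0]
width: 85.8
```

send_rows([
  [[0,0,0,0,1],[0,0,0,0,1],[0,0,0,0,1],[0,0,0,0,1],[0,0,0,0,1]],
])

```text
time_s: 4.18
position: [497.6, -210.6, 198.3]
eef_rot: [0.219, -0.225, -0.671, 0.671]
force: [-0.7, -1.0, 1.1]
width: 46.5
```

```bash
python3 -c "
from h import *
st((496,-209.5,194))
W=world(cam('wrist','w3.png'))"
```

```text
t 4.175 pos [ 497.6 -210.6  198.3] j [-0.42  0.35  1.8   0.    0.98  1.79] w 46.5 F [-0.7 -1.   1.1] T [-0.07  0.1   0.01]
tool-frame delta/50 [0.04  0.085 0.001] yaw z -2.209 down [ 0.007 -0.003 -1.   ]
```

View pics/w3.png

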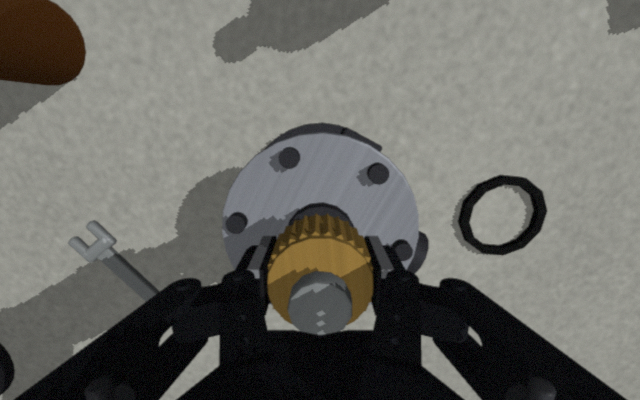

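send_rows([
  [[0,0,0,0,1],[0,0,0,0,1]],
])

```text
time_s: 4.47
position: [497.6, -210.7, 198.3]
eef_rot: [0.219, -0.225, -0.671, 0.671]
force: [-1.1, -0.2, 1.2]
width: 46.5
```

send_rows([
  [[0,-0.008,0,-0.056,1],[0,-0.008,0,-0.056,1]],
])

```text
time_s: 4.72
position: [497.9, -210.1, 199.1]
eef_rot: [-0.095, 0.101, 0.7, -0.7]
force: [-0.4, 0.7, 0.9]
width: 46.9
```

```bash
python3 -c "
from h import *
st((496,-209.5,194))
W=world(cam('wrist','w4.png'))"
```

```text
t 4.725 pos [ 497.9 -210.1  199.1] j [-0.42  0.35  1.8   0.    0.98  1.43] w 46.9 F [-0.4  0.7  0.9] T [ 0.15  0.03 -0.13]
tool-frame delta/50 [ 0.041  0.101 -0.001] yaw z -1.849 down [ 0.008 -0.001 -1.   ]
```

View pics/w4.png

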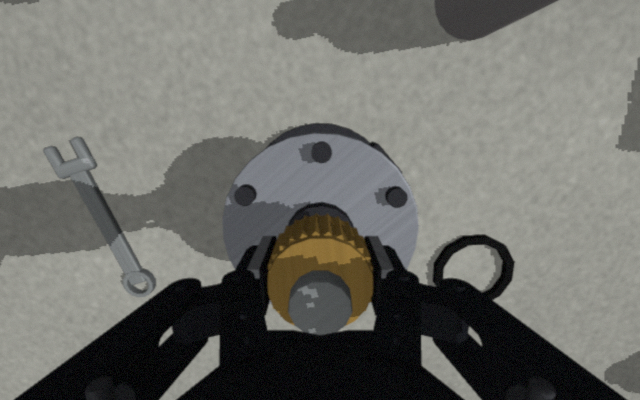

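Torque is -0.13 N m, which matches the stated resistance, so the nut is turning. The wrist view shows the nut still centred at (320,280) between the pads.

send_rows([
  [[0,-0.008,0,-0.058,1],[0,-0.008,0,-0.058,1],[0,-0.008,0,-0.058,1],[0,-0.008,0,-0.058,1],[0,-0.008,0,-0.058,1]],
])

```text
time_s: 5.4
position: [497.6, -208.3, 201.1]
eef_rot: [0.228, -0.222, 0.671, -0.67]
force: [-1.2, 0.9, 2.0]
width: 46.8
```

```bash
python3 -c "
from h import *
st((496,-209.5,194))
"
```

```text
t 5.4 pos [ 497.6 -208.3  201.1] j [-0.42  0.35  1.8   0.01  0.99  0.5 ] w 46.8 F [-1.2  0.9  2. ] T [ 0.2   0.18 -0.14]
tool-frame delta/50 [ 0.041  0.142 -0.002] yaw z -0.924 down [ 0.007  0.004 -1.   ]
```

send_rows([
  [[0,-0.008,0,-0.058,1],[0,-0.008,0,-0.058,1],[0,-0.008,0,-0.058,1],[0,-0.008,0,-0.058,1],[0,-0.008,0,-0.058,1]],
])

```text
time_s: 6.02
position: [496.0, -207.6, 203.1]
eef_rot: [0.503, -0.498, 0.5, -0.499]
force: [-1.4, 0.5, 2.1]
width: 46.8
```

```bash
python3 -c "
from h import *
st((496,-209.5,194))
"
```

```text
t 6.025 pos [ 496.  -207.6  203.1] j [-0.42  0.35  1.8   0.01  1.   -0.43] w 46.8 F [-1.4  0.5  2.1] T [-0.04  0.34 -0.13]
tool-frame delta/50 [ 0.04   0.182 -0.002] yaw z 0.002 down [ 0.003  0.006 -1.   ]
```

2.21 rad so far with a 4.8 mm climb, as expected. About 1.09 rad remains.

send_rows([
  [[0,-0.008,0,-0.058,1],[0,-0.008,0,-0.058,1],[0,-0.008,0,-0.058,1],[0,-0.008,0,-0.058,1],[0,-0.008,0,-0.05,1]],
])

```text
time_s: 6.65
position: [494.3, -208.4, 204.6]
eef_rot: [0.669, -0.664, 0.237, -0.235]
force: [-4.5, -0.6, -2.5]
width: 46.8
```

```bash
python3 -c "
from h import *
st((496,-209.5,194))
"
```

```text
t 6.65 pos [ 494.3 -208.4  204.6] j [-0.42  0.35  1.8   0.01  1.   -1.32] w 46.8 F [-4.5 -0.6 -2.5] T [-0.09  0.81 -2.13]
tool-frame delta/50 [0.042 0.211 0.002] yaw z 0.889 down [-0.     0.008 -1.   ]
```

Torque jumped to -2.1 N m, so the nut has reached its stop. I'll open straight away, rise, and check the geometry.

send_rows([
  [[0,0,0,0,1],[0,0,0,0,0],[0,0,0,0,0],[0,0,0,0,0],[0,0,0,0,0]],
])

```text
time_s: 7.28
position: [494.3, -208.0, 204.3]
eef_rot: [0.668, -0.663, 0.24, -0.238]
force: [0.3, -0.6, -0.3]
width: 85.5
```

send_rows([
  [[0,-0.4,0,0,0],[0,-0.5,0,0,0],[0,-0.5,0,0,0],[0,-0.5,0,0,0],[0,0,0,0,0]],
])

```text
time_s: 7.9
position: [494.2, -208.2, 301.4]
eef_rot: [0.668, -0.663, 0.241, -0.237]
force: [0.2, 0.4, -0.5]
width: 85.5
```

```bash
cat >> h.py <<'E'
def caps(n,s):
    d=cam(n,s);W=world(d);r=np.hypot(W[...,0]-496,W[...,1]+209.5)
    m=(r<9)&(W[...,2]>165);p=W[m];print(n,'capz',len(p),np.median(p[:,2]) if len(p) else 0)
    m=(r>16)&(r<23)&(W[...,2]>150);print('nut top z',m.sum(),np.percentile(W[m][:,2],[20,50,80]))
    m=(W[...,2]>170)&(W[...,2]<182)&(r<18);p=W[m];print('cap',p.mean(0),p.min(0),p.max(0))
E
python3 -c "
from h import *
st((496,-209.5,300))
caps('wrist','w5.png');caps('scene','s5.png');caps('side','sd5.png')
"
```

```text
t 7.9 pos [ 494.2 -208.2  301.4] j [-0.42  0.26  1.65  0.01  1.23 -1.31] w 85.5 F [ 0.2  0.4 -0.5] T [ 0.03  0.01 -0.  ]
tool-frame delta/50 [0.043 0.027 0.003] yaw z 0.882 down [-0.003  0.009 -1.   ]
wrist capz 442 175.26288916632285
nut top z 3811 [165.00780618 307.76665191 313.96333901]
cap [ 495.18373466 -208.92510336  175.00201172] [ 483.32501834 -222.0772734   170.0152775 ] [ 508.26118261 -196.81419528  177.06352954]
scene capz 119 316.0185757337134
nut top z 337 [164.31237315 333.34664805 578.25000565]
cap [ 497.32351927 -211.29453617  173.99295572] [ 485.68054481 -223.37446823  170.15547599] [ 508.7908695  -197.52217516  175.93764069]
side capz 14 174.50487173070826
nut top z 112 [163.82506169 306.03305543 334.79146313]
cap [ 493.42022031 -206.88412958  174.15265798] [ 481.80205334 -220.46552457  170.60141153] [ 503.89304184 -197.99328598  177.16560468]
```

View pics/w5.png

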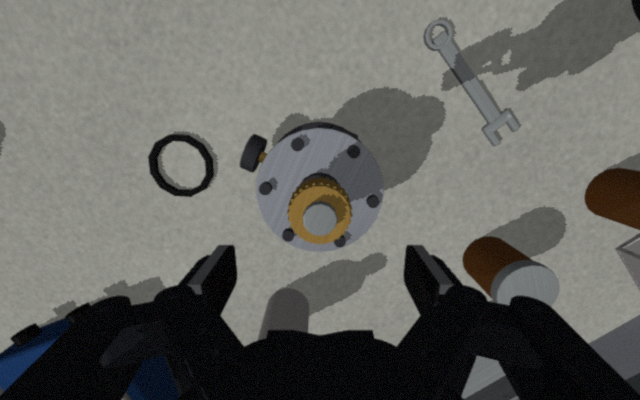

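```bash
python3 -c "
from h import *
for n in ['wrist','scene','side']:
    W=world(cam(n));r=np.hypot(W[...,0]-496,W[...,1]+209.5)
    m=(r>15)&(r<23)&(W[...,2]>152)&(W[...,2]<170);print(n,m.sum(),np.percentile(W[m][:,2],[10,30,50,70,90]))
    m=(r>20)&(r<30)&(W[...,2]>115)&(W[...,2]<170);print(np.percentile(W[m][:,2],[0,2,5,95,100]))
    for (c,h) in [((496,-209.5),127),]:
        pass
"
```

```text
wrist 1487 [164.15626075 164.59976613 164.93615478 165.25527114 165.71904164]
[135.93337514 139.76008818 142.81803632 165.69257817 166.93543666]
scene 93 [159.22305423 163.09613569 163.79847404 164.37678314 165.35968987]
[133.41713373 134.77755663 137.2993619  164.55123878 165.92674856]
side 47 [154.54426298 162.22946171 164.0229116  164.53832526 165.5841541 ]
[118.55233964 135.08196144 136.33471631 165.24495484 166.93753374]
```

The nut top is at 164.5–165 mm (157 when tight), a 7.3 mm climb, so about 3.3 rad. The cap top is still at 175, so the pin is up. The wrist view shows the valve at (320,215), undisturbed. Next I'll close the fingers and press.

send_rows([
  [[0.04,0.1,0,0,1],[0,0.1,0,0,1],[0,0.1,0,0,1],[0,0.1,0,0,1],[0,0,0,0,1]],
])

```text
time_s: 8.82
position: [494.1, -208.7, 275.0]
eef_rot: [0.669, -0.663, 0.244, -0.233]
force: [-0.1, 1.2, -0.3]
width: 0.2
```

send_rows([
  [[0,0,0,0,1],[0,0,0,0,1],[0,0,0,0,1],[0,0,0,0,1]],
])

```text
time_s: 9.32
position: [494.3, -208.8, 275.6]
eef_rot: [0.669, -0.663, 0.244, -0.233]
force: [-0.5, -0.1, -0.8]
width: 0.1
```

```bash
python3 -c "
from h import *
st((496,-209.5,248))
cam('scene','s6.png');cam('side','sd6.png')
a=cv2.imread('pics/s6.png')[140:320,150:350];b=cv2.imread('pics/sd6.png')[80:260,250:450]
cv2.imwrite('pics/c6.png',cv2.resize(np.hstack([a,b]),None,fx=2,fy=2))
"
```

```text
t 9.325 pos [ 494.3 -208.8  275.6] j [-0.42  0.29  1.69  0.01  1.18 -1.31] w 0.1 F [-0.5 -0.1 -0.8] T [ 0.05 -0.03  0.01]
tool-frame delta/50 [0.044 0.552 0.009] yaw z 0.882 down [-0.011  0.013 -1.   ]
```

View pics/c6.png

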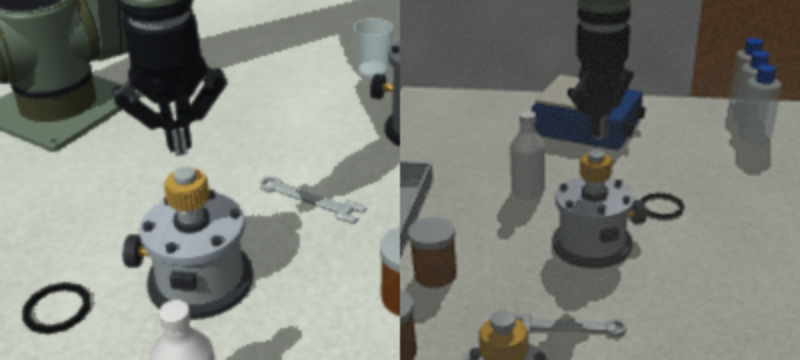

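The closed fingertips are directly above the cap in both views, at (180,150) and (598,130). Descending to just above it.

send_rows([
  [[0.04,0.2,0,0,1],[0,0.2,0,0,1],[0,0,0,0,1]],
])

```text
time_s: 9.8
position: [495.4, -209.8, 253.6]
eef_rot: [0.669, -0.663, 0.244, -0.233]
force: [0.7, 0.0, -0.5]
width: -0.1
```

```bash
python3 -c "
from h import *
st((496,-209.5,248))"
```

```text
t 9.8 pos [ 495.4 -209.8  253.6] j [-0.43  0.31  1.72  0.01  1.13 -1.31] w -0.1 F [ 0.7  0.  -0.5] T [-0.03  0.   -0.02]
tool-frame delta/50 [0.007 0.113 0.011] yaw z 0.882 down [-0.012  0.013 -1.   ]
```

send_rows([
  [[0,0.06,0,0,1],[0,0.05,0,0,1],[0,0,0,0,1]],
])

```text
time_s: 10.18
position: [495.5, -209.8, 247.9]
eef_rot: [0.669, -0.663, 0.244, -0.233]
force: [-0.5, -0.1, 0.8]
width: 0.1
```

send_rows([
  [[0,0.04,0,0,1],[0,0.04,0,0,1]],
])

```text
time_s: 10.42
position: [495.6, -209.8, 245.5]
eef_rot: [0.668, -0.663, 0.244, -0.234]
force: [-3.0, 0.8, 5.9]
width: -0.1
```

send_rows([
  [[0,0.05,0,0,1],[0,0.05,0,0,1],[0,0.03,0,0,1]],
])

```text
time_s: 10.8
position: [495.4, -209.7, 242.6]
eef_rot: [0.668, -0.663, 0.243, -0.235]
force: [-3.2, 0.3, 8.9]
width: 0.1
```

send_rows([
  [[0,0.05,0,0,1],[0,0.05,0,0,1],[0,0.03,0,0,1]],
])

```text
time_s: 11.18
position: [495.1, -209.6, 241.8]
eef_rot: [0.668, -0.663, 0.241, -0.236]
force: [-2.4, 0.9, 7.1]
width: -0.1
```

send_rows([
  [[0,0.08,0,0,1],[0,0.08,0,0,1],[0,0.08,0,0,1]],
])

```text
time_s: 11.55
position: [494.7, -209.4, 241.5]
eef_rot: [0.668, -0.663, 0.238, -0.239]
force: [-7.2, 2.8, 22.7]
width: -0.3
```

```bash
python3 -c "
from h import *
st((496,-209.5,240))
caps('scene','s7.png');caps('side','sd7.png')
W=world(cam('wrist','w7.png'))
a=cv2.imread('pics/s7.png')[170:300,180:310];b=cv2.imread('pics/sd7.png')[110:240,285:415]
cv2.imwrite('pics/c7.png',cv2.resize(np.hstack([a,b]),None,fx=3,fy=3))
"
```

```text
t 11.55 pos [ 494.7 -209.4  241.5] j [-0.42  0.31  1.75  0.01  1.09 -1.31] w -0.3 F [-7.2  2.8 22.7] T [0.46 1.16 0.03]
tool-frame delta/50 [0.021 0.031 0.014] yaw z 0.883 down [ 0.003  0.006 -1.   ]
scene capz 91 215.90598012176144
nut top z 469 [214.91652482 256.74539471 515.80123884]
cap [ 500.50181584 -214.48455032  176.64360926] [ 481.22067184 -222.05912062  170.17988713] [ 506.95612719 -202.66745017  181.16454486]
side capz 21 180.83956687856403
nut top z 175 [159.43911424 237.37111517 263.44483739]
cap [ 490.46322488 -201.17259306  176.20414386] [ 481.82897583 -207.38915026  170.26568397] [ 503.67055092 -195.74991628  181.92872611]
```

View pics/c7.png

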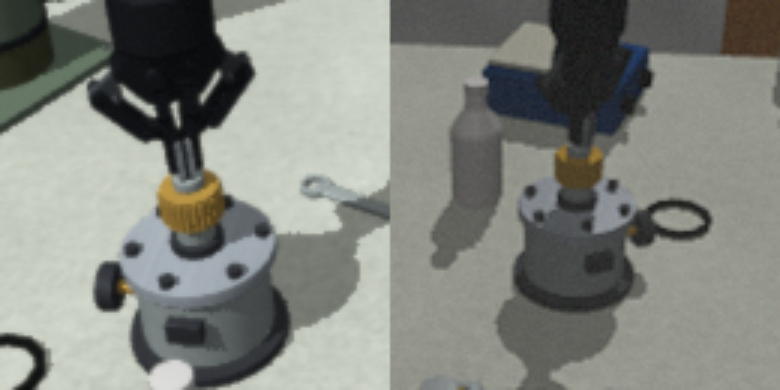

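Force rose to 23 N with no further travel and the TCP is 6.4 mm below contact, so the pin is at its stop. The view shows the fingertips centred on the lowered cap at (188,180). Holding.

send_rows([
  [[0.01,0.06,0,0,1],[0.01,0.06,0,0,1],[0.01,0.06,0,0,1],[0.01,0.06,0,0,1],[0.01,0.06,0,0,1]],
])

```text
time_s: 12.32
position: [494.3, -209.3, 241.6]
eef_rot: [0.668, -0.663, 0.237, -0.241]
force: [-6.9, 3.0, 18.2]
width: -0.3
```

send_rows([
  [[0.01,0.06,0,0,1],[0.01,0.06,0,0,1],[0.01,0.06,0,0,1],[0.01,0.06,0,0,1],[0.01,0.06,0,0,1]],
])

```text
time_s: 12.95
position: [494.0, -209.2, 241.6]
eef_rot: [0.668, -0.663, 0.235, -0.242]
force: [-5.9, 3.8, 18.4]
width: 0.2
```

send_rows([
  [[0.01,0.06,0,0,1],[0.01,0.06,0,0,1],[0.01,0.06,0,0,1],[0.01,0.06,0,0,1],[0.01,0.06,0,0,1]],
])

```text
time_s: 13.58
position: [493.7, -209.1, 241.6]
eef_rot: [0.669, -0.663, 0.233, -0.244]
force: [-6.9, 2.9, 18.1]
width: -0.1
```

send_rows([
  [[0.01,0.06,0,0,1],[0.01,0.06,0,0,1],[0.01,0.06,0,0,1]],
])

```text
time_s: 13.95
position: [493.5, -209.1, 241.6]
eef_rot: [0.669, -0.663, 0.232, -0.245]
force: [-6.8, 3.1, 18.0]
width: 0.2
```

Held for 2.4 s at about 18 N. Rising to let the pin spring back.

send_rows([
  [[0,-0.1,0,0,1],[0,-0.3,0,0,1],[0,-0.6,0,0,1],[0,-0.6,0,0,1],[0,-0.6,0,0,1]],
])

```text
time_s: 14.58
position: [490.5, -209.0, 355.5]
eef_rot: [0.669, -0.662, 0.233, -0.244]
force: [0.9, 0.2, 0.2]
width: 0.0
```

send_rows([
  [[0,-0.2,0,0,1],[0,0,0,0,1],[0,0,0,0,1]],
])

```text
time_s: 14.95
position: [490.5, -209.1, 366.7]
eef_rot: [0.669, -0.663, 0.232, -0.245]
force: [-0.5, 0.1, -0.2]
width: -0.1
```

```bash
python3 -c "
from h import *
st((496,-209.5,300))
for n in ['wrist','scene','side']:
    d=cam(n,n+'8.png');W=world(d);r=np.hypot(W[...,0]-496,W[...,1]+209.5)
    m=(r>15)&(r<23)&(W[...,2]>152)&(W[...,2]<170);print(n,m.sum(),np.percentile(W[m][:,2],[30,50,70]))
    m=(r<12)&(W[...,2]>160)&(W[...,2]<182);print('cap',m.sum(),np.percentile(W[m][:,2],[50,80]))
    if n!='wrist':
        a=np.load(f'/tmp/{n}0.npz')['image'];x=np.abs(a.astype(int)-d['image']).max(2);cv2.imwrite(f'pics/diff{n}.png',np.clip(x*3,0,255).astype(np.uint8))
"
```

```text
t 14.95 pos [ 490.5 -209.1  366.7] j [-0.43  0.21  1.56  0.01  1.36 -1.31] w -0.1 F [-0.5  0.1 -0.2] T [-0.04 -0.04  0.  ]
tool-frame delta/50 [0.071 1.336 0.045] yaw z 0.883 down [ 0.02   0.002 -1.   ]
wrist 922 [164.52882566 164.89104308 165.23168249]
cap 476 [175.2062423  175.72280881]
scene 90 [163.26740435 163.81612802 164.43856579]
cap 55 [174.09315108 174.92096821]
side 54 [162.00608167 164.1195987  164.86708594]
cap 34 [174.47358166 175.90862299]
```

View pics/scene8.png

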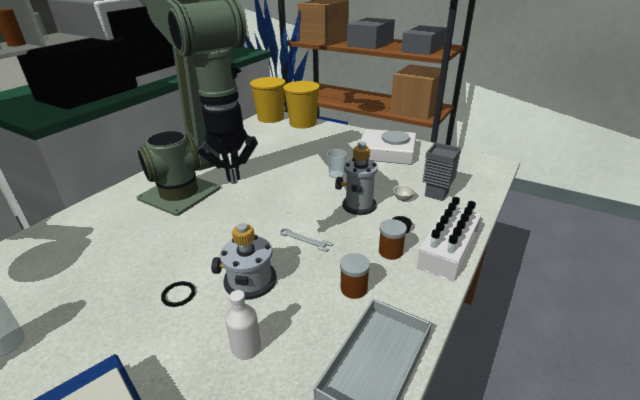

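View pics/diffside.png

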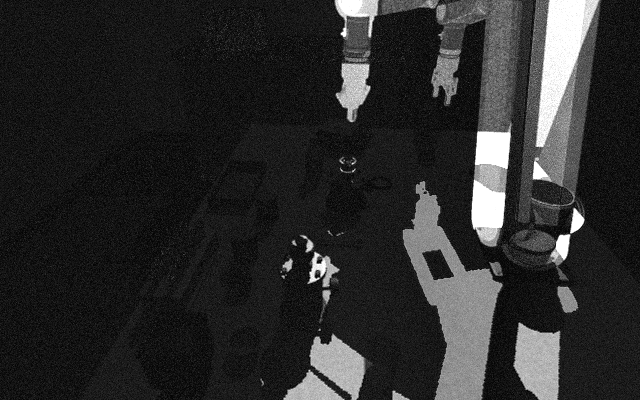

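The scene view shows the nut still raised at (243,237) and everything else in its place. The side difference image shows only the arm, its shadows and the squat nut at (348,163). The tall vessel's changes are shadow only. The arm is clear with zero force, so I'm handing in.

```bash
python3 -c "
from h import *
print(bot.hand_in())"
```

```text
the job is handed in; nothing more can be done
None
```

The short vessel's vent valve has been opened as asked, and I handed the job in at about 15 s of the 67 s allowed. No verdict is reported.

- **Nut:** I gripped it and unscrewed it about 3.1 rad of tool turn, climbing with it, until the torque jumped to 2.1 N m at the stop. Afterwards the nut's top measured 164–165 mm, against 157 mm when tight. That is a climb of about 7.3 mm, or roughly 3.3 rad. The pin cap was still at 175 mm, so the pin stayed up.
- **Pin:** I pressed it with closed fingers about 6.3 mm down to a firm stop. I held it there for about 2.4 s at about 18 N (23 N at most) and then released it.
- **Last checks:** the cap was back at 174–175 mm and the nut still at 164–165 mm. The arm was clear of everything, with no force on it. The side camera's before/after comparison showed only the arm, shadows and the short vessel's nut changed, and the scene view showed the bench items in place.

Two readings disagreed with what I expected:
- The tool turned about 0.2 rad less than the 3.3 rad stop, although the nut's height matches fully unscrewed.
- The gripper read 46.5–46.9 mm on the 50 mm nut, but the grip held.

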